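# Sort sealed parts cases by weight

## Task

Draw the two sealed cases upward out of the slotted rack by their upper edges and feel from the lift whether each is full or empty (one, both or neither may be full). Lay each one down flat on the bare bench and let go, then take it again across its width and lay it flat in a pocket of the right tray: full ones in the tray with handles, empty ones in the tray without. Leave the oil bottle and the small dish where they are.

Things in the scene. Friction and masses are not known exactly. Their poses are not given: they have to be found in the camera images.
- case_1: Sealed flat grey plastic case, 36 mm thick (x) x 110 long (y) x 60 wide (z), dark seam round its middle, three dark ribs on each broad face. Starts upright in a rack slot on a 36 x 110 mm edge. Origin: centre of that edge; z points from it to the upper edge. Lying flat, x is vertical; either face may be up. Empty 110 to 180 g, full 430 to 620 g; only weight tells. Balanced about its middle.
- case_2: The other case, exactly like case_1 in shape, size, axes and possible weights, in the other slot. One, both or neither of the two may be full. To lay them down: the bench in front of the rack, from x = 0.40 to 0.50 m and y = -0.07 to 0.07 m, is always bare and level at z = 0.
- case_1_center (a point): Middle of case_1's solid (30 mm along its z from its origin); its axes are those of the case.
- case_2_center (a point): Middle of case_2's solid, likewise.
- rack: Fixed rack: dark steel base 146 (x) x 176 (y) x 10 mm with two open-topped aluminium slots along x, centres at y = +45 and -45 mm. Slot inside 40 (y) x 114 (x) mm, floor 10 mm and walls (6 mm thick, ends 8) up to 34 mm above the bench. A case in it has its upper edge 70 mm above the bench, slides straight up, and is clear once raised 24 mm. Origin: underside centre.
- tray_full: Fixed open aluminium tray, 132 (x) x 172 (y) mm, rim 20 mm high; two pockets side by side along y, each 120 (x) x 70 (y) mm, floor 8 mm above the bench, a 20 mm wide rib between. Origin: underside centre. A case lies flat with its length along x, 24 mm proud of the rim. For full cases: a steel bar handle, 90 mm wide and 52 mm high, stands at each x end, 68 mm from the middle.
- tray_empty: Fixed open aluminium tray, 132 (x) x 172 (y) mm, rim 20 mm high; two pockets side by side along y, each 120 (x) x 70 (y) mm, floor 8 mm above the bench, a 20 mm wide rib between. Origin: underside centre. A case lies flat with its length along x, 24 mm proud of the rim. For empty cases: has no handles. The two trays may change sides.
- tray_full_pocket_1 (a point): Centre of the pocket floor at the +y side of tray_full (+45 mm along its y, 8 mm above the bench); axes as the tray's.
- tray_full_pocket_2 (a point): Centre of the pocket floor at the -y side of tray_full (-45 mm along its y, 8 mm above the bench); axes as the tray's.
- tray_empty_pocket_1 (a point): Centre of the pocket floor at the +y side of tray_empty (+45 mm along its y, 8 mm above the bench); axes as the tray's.
- tray_empty_pocket_2 (a point): Centre of the pocket floor at the -y side of tray_empty (-45 mm along its y, 8 mm above the bench); axes as the tray's.
- oil_bottle: Bystander: small oil bottle with a red spout, 41 mm across, 118 mm high. Origin under its centre.
- small_dish: Bystander: small pale round dish, 65 mm across, 20 mm high. Origin under its centre.
Not all that is in view belongs to the job. Leave any yellow look-alike of the tray_full alone.

How it is judged:
By the outcome, as a careful person would: the job done as asked, in the order asked, and still so for the second after the job is handed in, with the robot touching nothing.
It also fails if it takes over 72 s, if anything falls off the work surface, if the arm or the gripper's body presses on something with over 40 N, if the wrist force passes 120 N, or if a joint passes its speed limit or range.

## Robot

A 7-joint arm with a two-finger parallel gripper is mounted at the origin on a cart in front of the work surface, level with it; the furniture and walls round the work are solid. World frame = base frame: x ahead of the robot, y to its left, z up, the work surface at z = 0. Lengths are in m, angles in rad, forces in N, time in s.
With the tool pointing down it reaches from about 0.35 to 0.9 m from the base axis. Payload 7.2 kg.
Tool frame: the origin (TCP) lies at the very end of the fingers, on their centre line; the grasp point (between the pads) lies 19 mm behind it; z points along the fingers, y is the line along which they close (so a half turn about z gives the same grasp; the last joint's range is limited). The gripper opens to 85 mm and grips with 20 to 120 N. Pads are 22 mm wide; open, the fingers measure 114 mm over their backs; the gripper's body (76 mm by 85 mm) begins 54 mm behind the grasp point. The pads swing forward as they close: fully open they stand 13 mm farther back than shut.
Start: joints at [1.05, 0.411, -0.013, 1.596, 0.006, 1.134, -0.082], TCP at [0.273, -0.562, 0.231] pointing down, gripper open.
Joint ranges: [-2.95, 2.95], [-0.29, 1.99], [-1.47, 1.44], [0.14, 2.54], [-1.03, 4.17], [0.13, 1.85], [-2.86, 2.86]. Speed limits (rad/s): [2.39, 2.39, 3.01, 3.01, 3.14, 3.14, 3.14].

## Interface

Orientations are given as a unit quaternion [x, y, z, w].
In Python, from rig import env gives the robot as it stands.
- The arm moves only by the shell command python3 -m crank FILE [FORCE], which reads ROWS from the file FILE. ROWS is a JSON object whose key "plan" holds a list of rows, 1 to 5 of them, each of 5 numbers: the opening from 0.0 (shut) to 1.0 (fully open), then dx, dy, dz in m, then a turn about the tool's z in rad; each row shifts and turns the commanded pose from where the row before left it, along the tool's axes as they then stand; what a row does not reach is not made up. A row lasts 1/10 s, in which the tool goes at most 0.05 m and 0.15 rad, less where a joint would pass 70% of its speed; a pose out of reach is approached as far as the arm can. The fingers move at their own pace and stop on an object; FORCE is the grip in N (left out, the last holds). Time passes only in rows, so rows that do not move let the fingers close. It prints the time, the measured TCP pose, the force, the opening and the grip force at its end. Input that does not fit is refused with a message, and nothing moves.
- env.state(): the state, without advancing time (a new reading comes with each control period).
- env.get_image(name): name is "scene" or "top"; returns the picture (420x560x3 uint8, blue, green, red); there is no depth.
- env.get_calibration(name): a dict with "camera_matrix" (3x3 intrinsics, pixels), "k1" (the pictures are not rectified: a ray, as slopes to the right and down, at radius r is drawn at 1 + k1 r^2 times it, then the intrinsics apply), "world_from_camera" (4x4, takes a point from camera to world coordinates). Camera axes: x right, y up, looking along -z (the intrinsics and any distortion apply to the point x, -y, -z); pixel columns grow to the right and rows downward; lengths in m; the calibration is good to about 2 mm. A picture is of the moment at which its call begins. get_calibration takes no time and is no camera call.
- env.finish_job(): hands the job in; it is judged then, once.
The state is a dict: "clock": time; "joint_positions": joint angles; "qvel": joint speeds; "effort": joint torques, N m; "position": TCP position; "tcp_rot": TCP orientation; "wrist_force": force on the tool from outside, world axes, zero at the start; "torque": the same for the moment, N m; "width": opening from 0.0 (shut) to 1.0 (fully open); "grasp_force": force on a finger pad.
Only numpy, scipy, OpenCV 4.12 (cv2) and the standard library are available. Lean on these libraries where they do the work, as an engineer would, in place of code of your own. Each camera call takes 0.05 s, during which the arm holds its last target. There are 200 camera calls.

## Working session

There is one attempt and no reset: what is moved stays moved. The work goes in short steps, Python scripts to look and compute and a shell command to move; the robot and the scene stay as the last step left them, time stands still between calls to the robot, and variables do not carry over. Pictures are saved under pics/ and viewed, at most 10 in all, crops included, and the job is handed in when it is done.

```bash
mkdir -p pics; ls
python3 - <<'E'
from rig import env
import cv2
for n in("scene","top"):
    im=env.get_image(n); cv2.imwrite(f"pics/{n}0.png",im); c=env.get_calibration(n); print(n,c)
print(env.state())
E
```

```text
pics
scene {'camera_matrix': array([[435.82005434,   0.        , 277.84489933],
       [  0.        , 435.82005434, 209.19961418],
       [  0.        ,   0.        ,   1.        ]]), 'k1': -0.05512827484352835, 'world_from_camera': array([[-0.51694468,  0.47582709, -0.71158751, -0.37193089],
       [-0.8559421 , -0.29845133,  0.4222439 ,  0.3989957 ],
       [-0.01145916,  0.82735445,  0.56156327,  0.74877215],
       [ 0.        ,  0.        ,  0.        ,  1.        ]])}
top {'camera_matrix': array([[431.72568613,   0.        , 283.06852325],
       [  0.        , 431.72568613, 212.8890791 ],
       [  0.        ,   0.        ,   1.        ]]), 'k1': 0.030611739277394284, 'world_from_camera': array([[ 1.04693577e-02,  9.82872188e-01, -1.83990911e-01,
         2.69871504e-01],
       [-9.99944877e-01,  1.01439026e-02, -2.71003010e-03,
        -1.40225447e-01],
       [-7.97227331e-04,  1.84009141e-01,  9.82924209e-01,
         1.37043996e+00],
       [ 0.00000000e+00,  0.00000000e+00,  0.00000000e+00,
         1.00000000e+00]])}
{'clock': 0.1, 'joint_positions': array([ 1.04982319,  0.41183192, -0.01273501,  1.59694248,  0.00561086,
        1.13430056, -0.08221477]), 'qvel': array([ 0.00063134, -0.00313206,  0.00184995, -0.00202716,  0.00085086,
       -0.00062422, -0.00149081]), 'effort': array([ 2.52918820e-03, -6.01835203e+01,  6.83721229e-01, -3.00084901e+01,
        1.40140558e-02,  6.46145680e-03, -2.15904116e-06]), 'position': array([ 0.27319705, -0.56164137,  0.23053688]), 'tcp_rot': array([ 9.74479632e-01,  2.24474773e-01, -2.11946136e-04, -6.91531525e-04]), 'wrist_force': array([-0.21108231, -0.52667183, -0.37203267]), 'torque': array([0.00139496, 0.01312473, 0.02381638]), 'grasp_force': 0.0, 'width': 0.996291807711687}
```

View pics/top0.png

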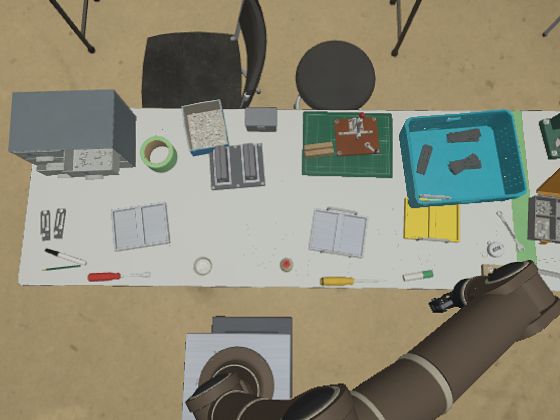

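View pics/scene0.png

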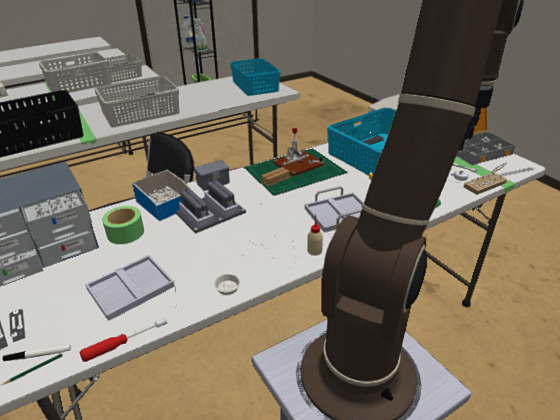

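The top view shows the rack with two cases at (237,165), the plain tray at (141,226), the tray with handles at (339,232), the bottle at (287,265) and the dish at (203,266). The scene view agrees with this.

```bash
cat > h.py <<'E'
from rig import env
import cv2, numpy as np
from scipy.spatial.transform import Rotation as R
def ray(n,px):
    c=env.get_calibration(n);K=c["camera_matrix"];T=c["world_from_camera"]
    p=np.atleast_2d(np.asarray(px,float)); u=cv2.undistortPoints(p[:,None],K,np.array([c["k1"],0,0,0.]))[:,0]
    d=np.c_[u[:,0],-u[:,1],-np.ones(len(u))]@T[:3,:3].T
    return T[:3,3],d
def onz(n,px,z):
    o,d=ray(n,px); return (o+d*((z-o[2])/d[:,2])[:,None])[:,:2]
def rect(n,cnt,z):
    """min-area rectangle of a contour cast onto height z: centre, long side, short side, yaw of long side (deg)"""
    P=onz(n,cnt.reshape(-1,2),z).astype(np.float32); return fit(P)
def fit(P):
    c,_,_=r=cv2.minAreaRect((P*1000).astype(np.float32)); b=cv2.boxPoints(r); e=[b[1]-b[0],b[2]-b[1]]
    e.sort(key=lambda v:-np.hypot(*v)); a=np.degrees(np.arctan2(e[0][1],e[0][0]))
    return np.round(c,1),np.round([np.hypot(*v) for v in e],1),round((a+90)%180-90,2)
E
python3 - <<'E'
from h import *
im=cv2.imread("pics/top0.png")
a=cv2.resize(im[135:200,195:280],None,fx=6,fy=6,interpolation=cv2.INTER_CUBIC)
cv2.imwrite("pics/z1.png",a)
b=cv2.resize(im[190:280,95:385],None,fx=2.7,fy=2.7,interpolation=cv2.INTER_CUBIC)
cv2.imwrite("pics/z2.png",b)
hsv=cv2.cvtColor(im,cv2.COLOR_BGR2HSV);g=cv2.cvtColor(im,cv2.COLOR_BGR2GRAY)
# trays: greyish-blue, darker than bench
for nm,(x0,x1,y0,y1),z in(("L",(100,185,195,260),.02),("R",(300,380,200,268),.02)):
    print(nm,np.median(g[y0:y0+4,x0:x1]),im[228,x0+30],im[y0+3,x0+5])
    m=np.zeros_like(g); m[y0:y1,x0:x1]=(g[y0:y1,x0:x1]<205)*255
    cs,_=cv2.findContours(m,cv2.RETR_EXTERNAL,cv2.CHAIN_APPROX_NONE)
    c=max(cs,key=cv2.contourArea);print(cv2.contourArea(c),cv2.boundingRect(c),rect("top",c,z))
m=np.zeros_like(g); s=np.s_[138:195,205:270]; m[s]=(g[s]<110)*255
cs,_=cv2.findContours(m,cv2.RETR_EXTERNAL,cv2.CHAIN_APPROX_NONE)
c=max(cs,key=cv2.contourArea);print("rack",cv2.contourArea(c),cv2.boundingRect(c),rect("top",c,.01))
np.set_printoptions(linewidth=250)
print(g[165,208:268]);print(g[140:192,222]); print(g[140:192,249])
E
```

```text
L 193.0 [176 175 172] [186 193 192]
5376.0 (100, 195, 85, 65) (array([474. , 309.3]), array([275.4, 204.4], dtype=float32), np.float32(-89.36))
R 194.0 [183 177 173] [189 195 193]
5293.0 (300, 200, 80, 68) (array([ 459.9, -316.7]), array([253.8, 213.1], dtype=float32), np.float32(-89.43))
rack 833.0 (205, 144, 60, 46) (array([681.1,  25.3]), array([185. , 149.9], dtype=float32), np.float32(-84.48))
[196 171 114  97  96 104 135 129 110 119 119 111  93 105 120 120 119 107  82  58 144 170 130  99  98  98  98  98  99  98  98  98  98  98 151 155  94 112 119 120 109 101 114 120 120 119 101  71 141 172 135  94  98  98  94 132 180 195 193 193]
[195 187 184 169 165 139 120 119 119 119 119 118 119 119 119 119 118 119 119 120 119 119 120 120 120 120 121 121 121 121 120 121 120 121 121 121 123 111  84  72  88  90 131 176 154 108  99  99  89 132 184 196]
[193 194 187 140 114 119 119 119 119 119 119 112 110 109 103 100 100 101 100 100 101 101 101 101 101 101 101 103 105 105 105 106 106 107 107 101  78  90  86  75 162 188 142  93  99  99  81 176 198 194 194 194]
```

View pics/z1.png

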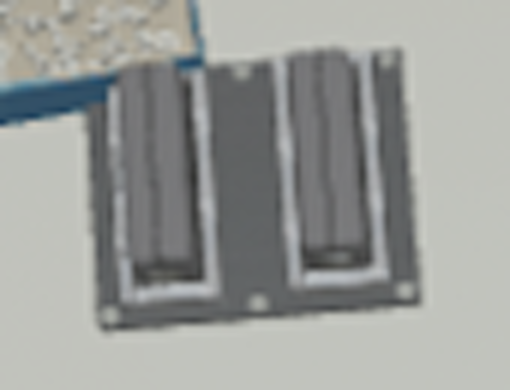

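View pics/z2.png

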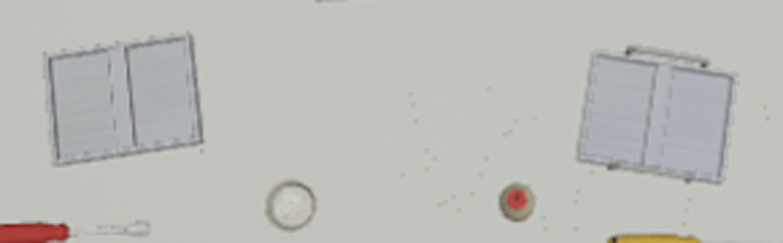

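The z1 crop shows both cases upright. Left top edge runs about (120,65)-(192,262) and right about (285,52)-(368,247) in crop pixels. The z2 crop shows the plain tray on the left and the handled tray on the right.

Run:
```python
from h import *
im=cv2.imread("pics/top0.png").astype(int)
d=im[...,1]-im[...,0]
for nm,(x0,x1,y0,y1),z in(("L",(100,185,195,260),.02),("R",(300,380,200,268),.02)):
    m=np.zeros(d.shape,np.uint8); m[y0:y1,x0:x1]=(d[y0:y1,x0:x1]<3)*255
    m=cv2.morphologyEx(cv2.morphologyEx(m,cv2.MORPH_CLOSE,np.ones((5,5))),cv2.MORPH_OPEN,np.ones((7,7)))
    cs,_=cv2.findContours(m,cv2.RETR_EXTERNAL,cv2.CHAIN_APPROX_NONE)
    c=max(cs,key=cv2.contourArea);print(nm,cv2.contourArea(c),rect("top",c,z))
# hand-read corners in zooms
Z1=lambda p:(np.array(p,float)+.5)/6+[195-.5,135-.5]
Z2=lambda p:(np.array(p,float)+.5)/2.7+[95-.5,190-.5]
np.set_printoptions(precision=4,suppress=True)
print("rack FL,FR,BR",onz("top",Z1([(100,328),(421,302),(400,47)]),.01))
for nm,q in(("caseL",[(120,68),(180,62),(132,262),(192,262)]),("caseR",[(286,55),(346,52),(303,250),(366,246)])):
    P=onz("top",Z1(q),.07);print(nm,P.mean(0),fit(P))
print("seams",onz("top",Z1([(152,70),(165,262),(322,55),(338,250)]),.07))
for nm,q in(("trayL",[(44,54),(190,33),(204,143),(56,165)]),("trayR",[(592,51),(736,71),(721,184),(577,160)])):
    P=onz("top",Z2(q),.02);print(nm,P.mean(0),fit(P))
s=onz("top",[(287,265)],.1);print("bottle",s,"dish",onz("top",[(203,266)],.02))
```

```text
L 2202.0 (array([476.2, 314.7]), array([174. , 133.1], dtype=float32), np.float32(-80.59))
R 2124.5 (array([ 461.6, -310.9]), array([171.8, 132.8], dtype=float32), np.float32(81.35))
rack FL,FR,BR [[ 0.6     0.0968]
 [ 0.6163 -0.0761]
 [ 0.7607 -0.0619]]
caseL [0.6743 0.0607] (array([673.8,  60.8]), array([108.9,  31.6], dtype=float32), np.float32(5.24))
caseR [ 0.6822 -0.0274] (array([682.3, -27.7]), array([107.6,  32.7], dtype=float32), np.float32(6.3))
seams [[ 0.7249  0.0646]
 [ 0.6209  0.0541]
 [ 0.7342 -0.0244]
 [ 0.6283 -0.0353]]
trayL [0.4757 0.3127] (array([475.7, 312.9]), array([174.5, 132.6], dtype=float32), np.float32(-80.89))
trayR [ 0.4611 -0.3097] (array([ 462.2, -309.3]), array([170.5, 134.4], dtype=float32), np.float32(81.13))
bottle [[ 0.3527 -0.1499]] dish [[0.3522 0.1105]]
```

Both trays measure about 172 x 133 mm, the case tops about 108 x 32 mm, and the rack front edge 174 mm, so the sizes agree with the task. Poses used:

| Item | x (m) | y (m) | Yaw |
|---|---|---|---|
| Rack slot R | 0.683 | -0.028 | 5.6° |
| Rack slot L | 0.675 | 0.061 | 5.6° |
| tray_empty | 0.476 | 0.314 | +9.2° |
| tray_full | 0.4615 | -0.310 | -8.7° |

```bash
cat > p.py <<'E'
import sys
from h import *
# p.py x y z yawdeg : shift in present tool axes and turn to reach the pose
x,y,z,w=map(float,sys.argv[1:5]); s=env.state(); r=R.from_quat(s["tcp_rot"]); M=r.as_matrix()
yaw=np.degrees(np.arctan2(M[1,0],M[0,0])); t=-((w-yaw+90)%180-90)
print("at",np.round(s["position"],4),"yaw",round(yaw,2),"shift",np.round(M.T@(np.array([x,y,z])-s["position"]),4),"turn",round(np.radians(t),4),"wid",round(s["width"],3),"F",np.round(s["wrist_force"],2),"q7",round(s["joint_positions"][6],2),"t",s["clock"])
E
python3 p.py .683 -.028 .231 5.6
```

```text
at [ 0.2732 -0.5616  0.2305] yaw 25.94 shift [ 6.020e-01 -3.006e-01 -1.000e-04] turn 0.3551 wid 0.996 F [-0.21 -0.53 -0.37] q7 -0.08 t 0.1
```

```bash
echo '{"plan":[[1,0.036,-0.018,0,0],[1,0.036,-0.018,0,0],[1,0.036,-0.018,0,0],[1,0.036,-0.018,0,0],[1,0.036,-0.018,0,0]]}' > next.json && python3 -m crank next.json 40
echo '{"plan":[[1,0.036,-0.018,0,0],[1,0.036,-0.018,0,0],[1,0.036,-0.018,0,0],[1,0.036,-0.018,0,0],[1,0.036,-0.018,0,0]]}' > next.json && python3 -m crank next.json
echo '{"plan":[[1,0.036,-0.018,0,0],[1,0.036,-0.018,0,0],[1,0.036,-0.018,0,0],[1,0.036,-0.018,0,0],[1,0.036,-0.018,0,0]]}' > next.json && python3 -m crank next.json
echo '{"plan":[[1,0.036,-0.018,0,0],[1,0,0,0,0.12],[1,0,0,0,0.12],[1,0,0,0,0.115],[1,0,0,0,0]]}' > next.json && python3 -m crank next.json
python3 p.py .683 -.028 .231 5.6
```

```text
clock: 0.6
position: [0.3964, -0.4008, 0.231]
tcp_rot: [0.974, 0.224, -0.0, -0.0]
wrist_force: [0.9, -0.3, -1.1]
width: 0.997
grasp_force: 0.0
clock: 1.1
position: [0.5189, -0.2412, 0.231]
tcp_rot: [0.974, 0.224, -0.0, -0.0]
wrist_force: [0.0, -0.4, -0.8]
width: 1.0
grasp_force: 0.0
clock: 1.6
position: [0.6414, -0.0817, 0.2308]
tcp_rot: [0.975, 0.224, -0.0, -0.0]
wrist_force: [0.6, -0.3, 0.6]
width: 1.001
grasp_force: 0.0
clock: 2.1
position: [0.6651, -0.0509, 0.2307]
tcp_rot: [0.999, 0.048, -0.001, 0.0]
wrist_force: [-0.5, -0.3, -0.5]
width: 1.003
grasp_force: 0.0
at [ 0.6651 -0.0509  0.2307] yaw 5.53 shift [ 0.02   -0.021  -0.0004] turn -0.0013 wid 1.003 F [-0.5  -0.28 -0.53] q7 -1.53 t 2.1
```

```bash
echo '{"plan":[[1,0.02,-0.021,0,0],[1,0,0,0.04,0],[1,0,0,0.04,0],[1,0,0,0.04,0],[1,0,0,0.03,0]]}' > next.json && python3 -m crank next.json
echo '{"plan":[[1,0,0,0.02,0],[1,0,0,0.018,0],[1,0,0,0,0]]}' > next.json && python3 -m crank next.json
echo '{"plan":[[0,0,0,0,0],[0,0,0,0,0],[0,0,0,0,0],[0,0,0,0,0],[0,0,0,0,0]]}' > next.json && python3 -m crank next.json 40
python3 p.py .683 -.028 .042 5.6
```

```text
clock: 2.6
position: [0.6819, -0.0283, 0.0783]
tcp_rot: [0.999, 0.051, -0.001, -0.0]
wrist_force: [1.0, 0.3, 0.1]
width: 0.997
grasp_force: 0.0
clock: 2.9
position: [0.681, -0.0283, 0.04]
tcp_rot: [0.999, 0.05, -0.003, -0.0]
wrist_force: [-0.6, -0.0, 0.1]
width: 0.996
grasp_force: 0.0
clock: 3.4
position: [0.6841, -0.0275, 0.0448]
tcp_rot: [0.999, 0.049, 0.001, -0.0]
wrist_force: [-1.1, 2.3, 5.5]
width: 0.412
grasp_force: 41.5
at [ 0.6841 -0.0275  0.0448] yaw 5.64 shift [-0.0011  0.0004  0.0028] turn 0.0007 wid 0.412 F [-1.05  2.26  5.47] q7 -1.6 t 3.4
```

```bash
echo '{"plan":[[0,0,0,-0.01,0],[0,0,0,-0.02,0],[0,0,0,-0.03,0],[0,0,0,-0.03,0],[0,0,0,0,0]]}' > next.json && python3 -m crank next.json
echo '{"plan":[[0,0,0,0,0],[0,0,0,0,0],[0,0,0,0,0]]}' > next.json && python3 -m crank next.json
python3 p.py .45 0 .13 5.6
python3 - <<'E'
from h import *
import cv2
print(env.state()["effort"])
im=env.get_image("scene");cv2.imwrite("pics/s1.png",cv2.resize(im[120:300,100:380],None,fx=2.5,fy=2.5))
print(env.state()["wrist_force"],env.state()["torque"])
E
```

```text
clock: 3.9
position: [0.6855, -0.0286, 0.138]
tcp_rot: [0.999, 0.049, 0.003, 0.0]
wrist_force: [0.7, -0.3, -4.6]
width: 0.413
grasp_force: 41.9
clock: 4.2
position: [0.6819, -0.0283, 0.1312]
tcp_rot: [0.999, 0.049, -0.002, -0.0]
wrist_force: [0.1, -0.2, -5.4]
width: 0.412
grasp_force: 41.9
at [ 0.6819 -0.0283  0.1312] yaw 5.61 shift [-0.2281 -0.0509  0.002 ] turn 0.0001 wid 0.412 F [ 0.07 -0.15 -5.45] q7 -1.58 t 4.2
[ 4.09104559e-02 -7.48490310e+01 -1.87703200e+00 -3.01048851e+01
  2.14388076e-02  9.79353266e-03  5.09939866e-05]
[-0.35431724  0.27849542 -5.66328644] [0.01534919 0.00800275 0.02954816]
```

View pics/s1.png

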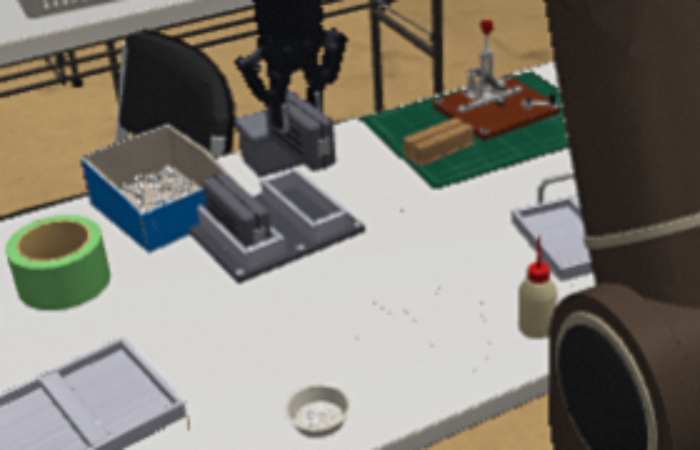

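The crop shows the case held upright at the fingers, clear of the rack, with its slot empty. The lift reads about -5.4 N, so this case is full.

```bash
echo '{"plan":[[0,-0.038,-0.012,0,0],[0,-0.038,-0.012,0,0],[0,-0.038,-0.012,0,0],[0,-0.038,-0.012,0,0],[0,-0.038,-0.012,0,0]]}' > next.json && python3 -m crank next.json
echo '{"plan":[[0,-0.038,-0.012,0,0],[0,0,0,0,0.125],[0,0,0,0,0.125],[0,0,0.03,0,0],[0,0,0.03,0,0]]}' > next.json && python3 -m crank next.json
echo '{"plan":[[0,0,0,0.015,0],[0,0,0,0.01,0],[0,0,0,0,0],[0,0,0,0,0]]}' > next.json && python3 -m crank next.json
python3 p.py .45 0.02 .035 -8.7
```

```text
clock: 4.75
position: [0.4863, 0.0132, 0.1327]
tcp_rot: [0.999, 0.049, -0.0, 0.0]
wrist_force: [0.8, 0.7, -4.2]
width: 0.411
grasp_force: 41.9
clock: 5.25
position: [0.4401, -0.038, 0.1331]
tcp_rot: [0.997, -0.075, 0.0, -0.0]
wrist_force: [0.4, -0.5, -4.6]
width: 0.413
grasp_force: 42.2
clock: 5.65
position: [0.4401, -0.0374, 0.1081]
tcp_rot: [0.997, -0.075, -0.0, -0.0]
wrist_force: [-0.2, -0.0, -4.2]
width: 0.413
grasp_force: 43.1
at [ 0.4401 -0.0374  0.1081] yaw -8.65 shift [ 0.0012 -0.0582  0.0731] turn 0.0009 wid 0.413 F [-0.2  -0.04 -4.24] q7 -1.8 t 5.65
```

```bash
python3 -c "
from h import *
print(env.state()['joint_positions'])"
echo '{"plan":[[0,0,-0.02,0,0]]}' > next.json && python3 -m crank next.json; echo '{"plan":[[0,0,-0.02,0,0]]}' > next.json && python3 -m crank next.json; python3 -c "
from h import *
print(env.state()['joint_positions'])"
```

```text
[ 0.09611701  0.27308043 -0.14037172  2.14647461  0.05633097  0.72625628
 -1.80298367]
clock: 5.75
position: [0.4432, -0.0198, 0.1085]
tcp_rot: [0.997, -0.077, -0.0, 0.001]
wrist_force: [0.8, -0.4, -4.4]
width: 0.414
grasp_force: 43.1
clock: 5.85
position: [0.4468, 0.0021, 0.1088]
tcp_rot: [0.997, -0.076, 0.0, -0.0]
wrist_force: [0.4, 0.4, -4.8]
width: 0.415
grasp_force: 43.2
[ 0.02264545  0.27960633 -0.15837776  2.13509092  0.06533629  0.73043159
 -1.90185932]
```

I mistyped two rows: the 0.03 went into dy instead of dz. It did no harm, so I carry on and check the columns.

```bash
echo '{"plan":[[0,0,-0.018,0,0],[0,0,0,0.03,0],[0,0,0,0.02,0],[0,0,0,0.015,0],[0,0,0,0,0]]}' > next.json && python3 -m crank next.json
echo '{"plan":[[0,0,0,0.006,0],[0,0,0,0.004,0],[0,0,0,0,0]]}' > next.json && python3 -m crank next.json
python3 p.py .45 0.02 .035 -8.7
```

```text
clock: 6.35
position: [0.4481, 0.0199, 0.0421]
tcp_rot: [0.997, -0.075, -0.001, 0.0]
wrist_force: [-0.1, 0.2, -5.7]
width: 0.415
grasp_force: 43.4
clock: 6.65
position: [0.4505, 0.0196, 0.0345]
tcp_rot: [0.997, -0.076, 0.001, -0.0]
wrist_force: [0.1, 1.0, 1.5]
width: 0.414
grasp_force: 44.7
at [0.4505 0.0196 0.0345] yaw -8.71 shift [-0.0005 -0.0003 -0.0005] turn -0.0001 wid 0.414 F [0.13 1.02 1.51] q7 -1.98 t 6.65
```

The case stands on the bench. I open, raise the tips to just under its top edge and push it over sideways.

```bash
echo '{"plan":[[0.75,0,0,0,0],[0.75,0,0,0,0],[0.75,0,0,0,0],[0.75,0,0,-0.006,0],[0.75,0,0,0,0]]}' > next.json && python3 -m crank next.json
echo '{"plan":[[0.75,0,0.01,0,0],[0.75,0,0.006,0,0],[0.75,0,0.006,0,0],[0.75,0,0.004,0,0]]}' > next.json && python3 -m crank next.json
python3 - <<'E'
from h import *
im=env.get_image("scene");cv2.imwrite("pics/s2.png",cv2.resize(im[120:300,100:380],None,fx=2.5,fy=2.5))
print(env.state()["position"])
E
```

```text
clock: 7.15
position: [0.4494, 0.0193, 0.04]
tcp_rot: [0.997, -0.076, 0.001, -0.0]
wrist_force: [1.0, 0.5, -0.9]
width: 0.748
grasp_force: 0.0
clock: 7.55
position: [0.4454, -0.007, 0.0395]
tcp_rot: [0.997, -0.076, 0.0, -0.0]
wrist_force: [0.3, 2.2, 3.4]
width: 0.752
grasp_force: 1.9
[ 0.44497922 -0.00775914  0.03937031]
```

View pics/s2.png

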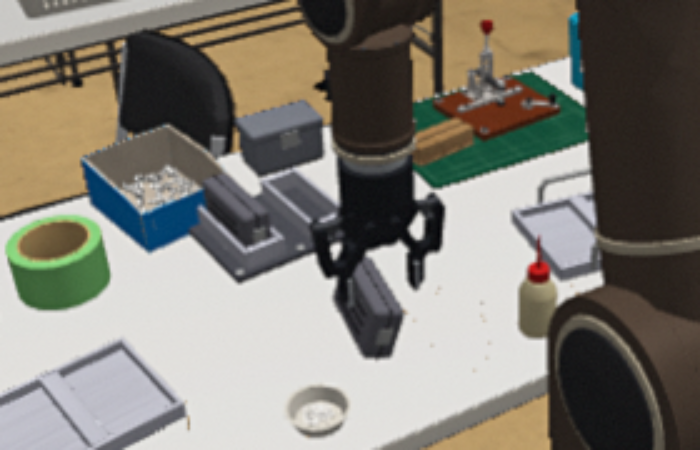

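The crop shows the case at (365,305) tilting to the right, pushed by the left finger and pivoting without sliding. I keep pushing.

```bash
echo '{"plan":[[0.75,0,0.005,0,0],[0.75,0,0.005,0,0],[0.75,0,0.004,0,0],[0.75,0,0.004,0,0],[0.75,0,0,0,0]]}' > next.json && python3 -m crank next.json
echo '{"plan":[[0.75,0,0.005,-0.005,0],[0.75,0,0,-0.03,0],[1,0,0,-0.03,0],[1,0,0,-0.03,0],[1,0,0,0,0]]}' > next.json && python3 -m crank next.json
python3 - <<'E'
from h import *
print(env.state()["position"])
a=cv2.resize(env.get_image("scene")[150:290,200:340],None,fx=4,fy=4);cv2.imwrite("pics/s3.png",a)
cv2.imwrite("pics/t3.png",env.get_image("top"))
E
```

```text
clock: 8.1
position: [0.4419, -0.0252, 0.0391]
tcp_rot: [0.997, -0.077, -0.0, 0.0]
wrist_force: [0.4, 0.3, -0.4]
width: 0.752
grasp_force: 0.0
clock: 8.6
position: [0.4438, -0.0294, 0.138]
tcp_rot: [0.997, -0.076, 0.003, -0.0]
wrist_force: [1.6, 0.9, 0.5]
width: 1.001
grasp_force: 0.0
[ 0.4438452  -0.02935599  0.13801192]
```

View pics/s3.png

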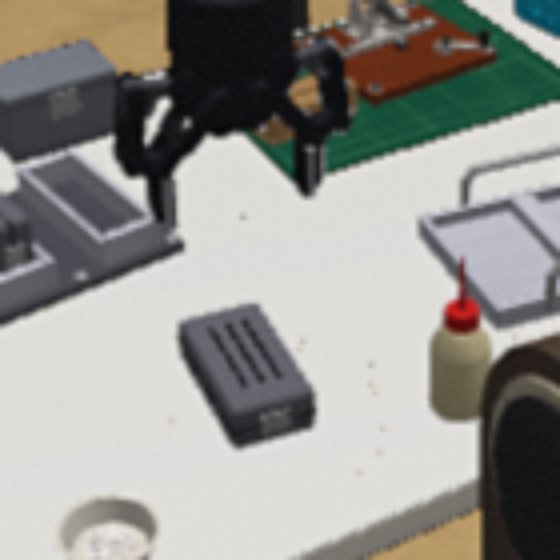

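The crop shows the case lying flat, let go, ribbed face up. Its top corners are near (180,322), (258,304), (314,400) and (234,428).

```bash
python3 - <<'E'
from h import *
P=onz("scene",(np.array([(182,323),(258,306),(314,398),(234,428)])+.5)/4+[199.5,149.5],.036)
print(P.mean(0),fit(P)); 
# ribs (centre of face): ends of middle rib
Q=onz("scene",(np.array([(226,324),(268,388)])+.5)/4+[199.5,149.5],.036);print(Q.mean(0))
E
python3 p.py .446 -.029 .02 -8.7
```

```text
[ 0.43038524 -0.02468332] (array([427.9, -24.5]), array([117.1,  57.2], dtype=float32), np.float32(-11.08))
[ 0.43647223 -0.02823969]
at [ 0.4419 -0.0294  0.135 ] yaw -8.73 shift [ 0.0038 -0.001   0.115 ] turn -0.0004 wid 0.998 F [ 0.78  0.13 -0.09] q7 -1.82 t 8.7
```

Run:
```python
from h import *
for n,(x0,x1,y0,y1) in (("scene",(235,290,215,268)),("top",(235,300,195,260))):
    im=env.get_image(n); g=cv2.cvtColor(im,cv2.COLOR_BGR2GRAY); m=np.zeros_like(g); m[y0:y1,x0:x1]=(g[y0:y1,x0:x1]<150)*255
    cs,_=cv2.findContours(m,cv2.RETR_EXTERNAL,cv2.CHAIN_APPROX_NONE); c=max(cs,key=cv2.contourArea)
    h=cv2.approxPolyDP(cv2.convexHull(c),1.5,True)[:,0]
    print(n,cv2.contourArea(c)); 
    for p,a,b in zip(h,onz(n,h,0),onz(n,h,.036)): print(p,np.round(a,4),np.round(b,4))
```

```text
scene 770.0
[264 226] [ 0.524  -0.0852] [ 0.4809 -0.0619]
[278 248] [ 0.4166 -0.0677] [ 0.3787 -0.0453]
[278 255] [ 0.3916 -0.0526] [ 0.3549 -0.0309]
[258 261] [0.3985 0.0042] [0.3615 0.0232]
[245 239] [ 0.499  -0.0101] [0.4571 0.0096]
[244 233] [ 0.525  -0.0205] [ 4.819e-01 -3.000e-04]
[248 229] [ 0.5358 -0.039 ] [ 0.4921 -0.018 ]
top 1564.5
[255 195] [ 0.5847 -0.0445] [ 0.5764 -0.047 ]
[271 230] [ 0.4702 -0.0983] [ 0.4649 -0.0994]
[270 236] [ 0.4508 -0.0955] [ 0.446  -0.0966]
[253 259] [ 0.377  -0.0428] [ 0.3741 -0.0454]
[235 259] [0.3764 0.0141] [0.3736 0.01  ]
[235 195] [0.584  0.0206] [0.5757 0.0163]
```

Corner rays put the case centre near (0.441, -0.029), and dead reckoning gives (0.443, -0.028). The tool is right above it, so I grasp across its width.

```bash
echo '{"plan":[[1,0,0,0.04,0],[1,0,0,0.04,0],[1,0,0,0.025,0],[1,0,0,0.014,0],[1,0,0,0,0]]}' > next.json && python3 -m crank next.json
python3 p.py .442 -.029 .014 -8.7
```

```text
clock: 9.3
position: [0.439, -0.0291, 0.0125]
tcp_rot: [0.997, -0.076, -0.003, 0.0]
wrist_force: [-0.6, 0.9, 0.8]
width: 0.997
grasp_force: 0.0
at [ 0.439  -0.0291  0.0125] yaw -8.69 shift [ 0.0029 -0.0005 -0.0015] turn 0.0002 wid 0.997 F [-0.58  0.9   0.84] q7 -1.89 t 9.3
```

```bash
echo '{"plan":[[0,0,0,0,0],[0,0,0,0,0],[0,0,0,0,0],[0,0,0,0,0],[0,0,0,0,0]]}' > next.json && python3 -m crank next.json 50
python3 p.py .442 -.029 .014 -8.7
echo '{"plan":[[0,0,0,-0.01,0],[0,0,0,-0.03,0],[0,0,0,-0.03,0],[0,0,0,-0.03,0],[0,0,0,0,0]]}' > next.json && python3 -m crank next.json
python3 p.py .442 -.029 .014 -8.7
python3 - <<'E'
from math import *
for n,x,y,a in(("full",.4615,-.310,-8.7),("empty",.476,.314,9.2)):
    for s in(45,-45): print(n,s,x-s/1000*sin(radians(a)),y+s/1000*cos(radians(a)))
E
```

```text
clock: 9.8
position: [0.4419, -0.0293, 0.0161]
tcp_rot: [0.997, -0.076, 0.001, 0.0]
wrist_force: [-2.2, -0.6, 8.3]
width: 0.692
grasp_force: 56.0
at [ 0.4419 -0.0293  0.0161] yaw -8.73 shift [ 0.0001 -0.0003  0.0021] turn -0.0005 wid 0.692 F [-2.23 -0.63  8.33] q7 -1.89 t 9.8
clock: 10.3
position: [0.4438, -0.0292, 0.119]
tcp_rot: [0.997, -0.076, 0.003, -0.0]
wrist_force: [0.6, 0.4, -5.6]
width: 0.685
grasp_force: 58.9
at [ 0.4438 -0.0292  0.119 ] yaw -8.73 shift [-0.0025  0.0002  0.105 ] turn -0.0005 wid 0.685 F [ 0.64  0.42 -5.6 ] q7 -1.83 t 10.3
full 45 0.4683067369111249 -0.26551777509360924
full -45 0.45469326308887514 -0.35448222490639075
empty 45 0.4688053465538674 0.35842113192828445
empty -45 0.48319465344613255 0.26957886807171555
```

```bash
echo '{"plan":[[0,0.01,0,-0.03,0],[0,0,0,0,0]]}' > next.json && python3 -m crank next.json; python3 p.py .4547 -.3545 .022 -8.7
```

```text
clock: 10.5
position: [0.454, -0.0308, 0.1476]
tcp_rot: [0.997, -0.076, 0.003, -0.0]
wrist_force: [1.2, -0.2, -5.5]
width: 0.689
grasp_force: 59.0
at [ 0.454  -0.0308  0.1476] yaw -8.73 shift [0.0491 0.3199 0.1257] turn -0.0006 wid 0.689 F [ 1.18 -0.18 -5.48] q7 -1.82 t 10.5
```

```bash
echo '{"plan":[[0,0.005,0.032,0,0],[0,0.005,0.032,0,0],[0,0.005,0.032,0,0],[0,0.005,0.032,0,0],[0,0.005,0.032,0,0]]}' > next.json && python3 -m crank next.json
echo '{"plan":[[0,0.005,0.032,0,0],[0,0.005,0.032,0,0],[0,0.005,0.032,0,0],[0,0.005,0.032,0,0],[0,0.004,0.032,0,0]]}' > next.json && python3 -m crank next.json
echo '{"plan":[[0,0,0,0.03,0],[0,0,0,0.03,0],[0,0,0,0.02,0],[0,0,0,0,0],[0,0,0,0,0]]}' > next.json && python3 -m crank next.json
python3 p.py .4547 -.3545 .022 -8.7
python3 - <<'E'
from h import *
a=env.get_image("scene")[150:250,290:390];b=env.get_image("top")[185:285,300:400]
cv2.imwrite("pics/s4.png",cv2.resize(np.hstack([a,b]),None,fx=4,fy=4))
E
```

```text
clock: 11.0
position: [0.4506, -0.1935, 0.1435]
tcp_rot: [0.997, -0.076, -0.001, -0.0]
wrist_force: [-0.1, 0.0, -5.4]
width: 0.688
grasp_force: 59.0
clock: 11.5
position: [0.4503, -0.355, 0.1431]
tcp_rot: [0.997, -0.076, -0.001, -0.001]
wrist_force: [1.2, -0.3, -5.9]
width: 0.688
grasp_force: 59.0
clock: 12.0
position: [0.4507, -0.3539, 0.0642]
tcp_rot: [0.997, -0.076, -0.001, -0.001]
wrist_force: [-0.1, -1.1, -4.8]
width: 0.688
grasp_force: 59.0
at [ 0.4507 -0.3539  0.0642] yaw -8.71 shift [0.0042 0.     0.0422] turn -0.0002 wid 0.688 F [-0.07 -1.11 -4.82] q7 -1.15 t 12.0
```

View pics/s4.png

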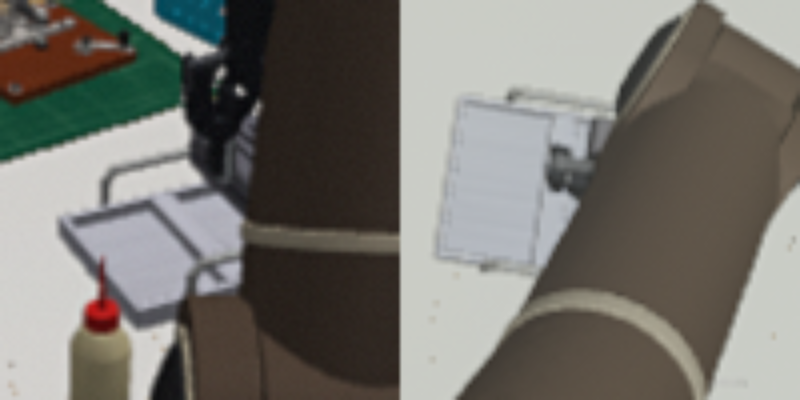

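The picture shows the case mostly hidden by the arm. In the top view its far left corner shows at about panel (590,118), which is image pixel (347.5,214.5). I check that against the expected corner.

```bash
python3 - <<'E'
from h import *
a=np.radians(-8.7);X=np.array([np.cos(a),np.sin(a)]);Y=np.array([-X[1],X[0]])
print(onz("top",[(347.5-.4,214.5-.4)],.084), env.state()["position"][:2]+.055*X+.03*Y)
E
echo '{"plan":[[0,0.004,0,0.01,0],[0,0,0,0,0]]}' > next.json && python3 -m crank next.json
python3 p.py .4547 -.3545 .022 -8.7
```

```text
[[ 0.50894775 -0.33056508]] [ 0.51076791 -0.33343151]
clock: 12.3
position: [0.4559, -0.3549, 0.0549]
tcp_rot: [0.997, -0.076, 0.0, 0.0]
wrist_force: [-0.4, 0.4, -5.2]
width: 0.686
grasp_force: 59.0
at [ 0.4559 -0.3549  0.0549] yaw -8.69 shift [-0.0013 -0.0002  0.0329] turn 0.0001 wid 0.686 F [-0.43  0.37 -5.21] q7 -1.15 t 12.3
```

```bash
echo '{"plan":[[0,-0.001,0,0.01,0],[0,0,0,0.01,0],[0,0,0,0.006,0],[0,0,0,0.004,0],[0,0,0,0,0]]}' > next.json && python3 -m crank next.json
python3 p.py .4547 -.3545 .024 -8.7
```

```text
clock: 12.8
position: [0.4541, -0.3548, 0.0248]
tcp_rot: [0.997, -0.076, -0.0, -0.0]
wrist_force: [-0.2, 0.4, -4.6]
width: 0.684
grasp_force: 59.1
at [ 0.4541 -0.3548  0.0248] yaw -8.72 shift [ 0.0005 -0.0004  0.0008] turn -0.0004 wid 0.684 F [-0.22  0.37 -4.61] q7 -1.15 t 12.8
```

```bash
echo '{"plan":[[0,0,0,0.002,0],[0,0,0,0.001,0],[0,0,0,0,0]]}' > next.json && python3 -m crank next.json
python3 p.py .4547 -.3545 .024 -8.7
```

```text
clock: 13.1
position: [0.4546, -0.3551, 0.0242]
tcp_rot: [0.997, -0.076, 0.0, 0.0]
wrist_force: [-5.9, 3.3, 12.4]
width: 0.684
grasp_force: 61.1
at [ 0.4546 -0.3551  0.0242] yaw -8.73 shift [ 0.0001 -0.0006  0.0002] turn -0.0004 wid 0.684 F [-5.94  3.27 12.42] q7 -1.15 t 13.1
```

Contact comes at the pocket-floor height, so the case is seated. I let go, rise and go for the second case.

```bash
echo '{"plan":[[0.9,0,0,-0.002,0],[0.9,0,0,0,0],[0.9,0,0,0,0],[0.9,0,0,-0.02,0],[1,0,0,-0.03,0]]}' > next.json && python3 -m crank next.json
echo '{"plan":[[1,0,0,-0.04,0],[1,0,0,-0.04,0],[1,0,0,-0.04,0],[1,0,0,0,0]]}' > next.json && python3 -m crank next.json
python3 p.py .675 .061 .2 5.6
```

```text
clock: 13.6
position: [0.4533, -0.3542, 0.0732]
tcp_rot: [0.997, -0.076, -0.002, -0.001]
wrist_force: [0.7, 0.3, 0.0]
width: 0.996
grasp_force: 0.0
clock: 14.0
position: [0.457, -0.3569, 0.2002]
tcp_rot: [0.997, -0.076, 0.004, 0.003]
wrist_force: [1.0, -0.6, 0.1]
width: 1.0
grasp_force: 0.0
at [ 0.457  -0.3569  0.2002] yaw -8.73 shift [ 1.520e-01 -4.461e-01 -3.000e-04] turn -0.2501 wid 1.0 F [ 0.98 -0.56  0.07] q7 -1.15 t 14.0
```

```bash
echo '{"plan":[[1,0.0127,-0.0372,0,0],[1,0.0127,-0.0372,0,0],[1,0.0127,-0.0372,0,0],[1,0.0127,-0.0372,0,0],[1,0.0127,-0.0372,0,0]]}' > next.json && python3 -m crank next.json 40
echo '{"plan":[[1,0.0127,-0.0372,0,0],[1,0.0127,-0.0372,0,0],[1,0.0127,-0.0372,0,0],[1,0.0127,-0.0372,0,0],[1,0.0127,-0.0372,0,0]]}' > next.json && python3 -m crank next.json
echo '{"plan":[[1,0.0127,-0.0372,0,0],[1,0.0127,-0.0372,0,0],[1,0,0,0,-0.125],[1,0,0,0,-0.125],[1,0,0,0,0]]}' > next.json && python3 -m crank next.json
python3 p.py .675 .061 .042 5.6
python3 - <<'E'
from h import *
cv2.imwrite("pics/t5.png",cv2.resize(env.get_image("top")[195:275,290:390],None,fx=6,fy=6))
E
```

```text
clock: 14.5
position: [0.5457, -0.1793, 0.1937]
tcp_rot: [0.997, -0.076, -0.0, -0.0]
wrist_force: [0.6, -1.1, 0.6]
width: 1.0
grasp_force: 0.0
clock: 15.0
position: [0.6367, -0.005, 0.1936]
tcp_rot: [0.997, -0.076, -0.0, 0.0]
wrist_force: [1.8, -0.0, 0.3]
width: 0.999
grasp_force: 0.0
clock: 15.5
position: [0.6725, 0.0635, 0.1931]
tcp_rot: [0.999, 0.05, -0.001, -0.0]
wrist_force: [-0.4, 0.7, -0.7]
width: 1.002
grasp_force: 0.0
at [0.6725 0.0635 0.1931] yaw 5.74 shift [0.0024 0.0028 0.1511] turn 0.0025 wid 1.002 F [-0.41  0.72 -0.65] q7 -1.72 t 15.5
```

View pics/t5.png

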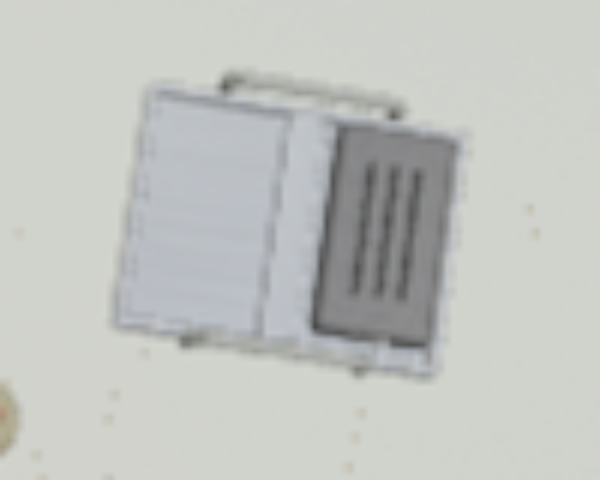

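The crop shows the case lying square in the right-hand pocket, near (388,235). Now the second case.

```bash
echo '{"plan":[[1,0.0025,0.003,0.03,0],[1,0,0,0.04,0],[1,0,0,0.04,0],[1,0,0,0.025,0],[1,0,0,0.014,0]]}' > next.json && python3 -m crank next.json
echo '{"plan":[[1,0,0,0,0],[0,0,0,0,0],[0,0,0,0,0],[0,0,0,0,0],[0,0,0,0,0]]}' > next.json && python3 -m crank next.json 40
echo '{"plan":[[0,0,0,0,0]]}' > next.json && python3 -m crank next.json
python3 p.py .675 .061 .042 5.6
```

```text
clock: 16.05
position: [0.6738, 0.0597, 0.0423]
tcp_rot: [0.999, 0.047, -0.002, 0.0]
wrist_force: [0.2, 0.1, 1.0]
width: 0.999
grasp_force: 0.0
clock: 16.55
position: [0.6763, 0.0625, 0.0471]
tcp_rot: [0.999, 0.049, 0.001, -0.001]
wrist_force: [0.0, 1.7, 4.2]
width: 0.408
grasp_force: 42.8
clock: 16.65
position: [0.6763, 0.0624, 0.0471]
tcp_rot: [0.999, 0.049, 0.001, -0.001]
wrist_force: [-1.6, 3.8, 5.8]
width: 0.415
grasp_force: 43.0
at [0.6763 0.0624 0.0471] yaw 5.65 shift [-0.0015  0.0013  0.0051] turn 0.0009 wid 0.415 F [-1.64  3.8   5.79] q7 -1.75 t 16.65
```

```bash
echo '{"plan":[[0,0,0,-0.01,0],[0,0,0,-0.02,0],[0,0,0,-0.03,0],[0,0,0,-0.03,0],[0,0,0,0,0]]}' > next.json && python3 -m crank next.json
echo '{"plan":[[0,0,0,0,0],[0,0,0,0,0],[0,0,0,0,0],[0,0,0,0,0]]}' > next.json && python3 -m crank next.json
python3 p.py .45 .03 .14 5.6; python3 p.py .45 .03 .14 5.6
```

```text
clock: 17.15
position: [0.6781, 0.0601, 0.1408]
tcp_rot: [0.999, 0.048, 0.004, 0.0]
wrist_force: [-0.0, -0.1, -1.4]
width: 0.41
grasp_force: 42.2
clock: 17.55
position: [0.6748, 0.0603, 0.1341]
tcp_rot: [0.999, 0.049, -0.001, 0.0]
wrist_force: [0.1, 0.6, -1.9]
width: 0.41
grasp_force: 42.2
at [0.6748 0.0603 0.1341] yaw 5.6 shift [-0.2267  0.0082 -0.0055] turn 0.0001 wid 0.41 F [ 0.05  0.6  -1.87] q7 -1.73 t 17.55
at [0.6748 0.0603 0.1341] yaw 5.6 shift [-0.2267  0.0082 -0.0055] turn 0.0001 wid 0.41 F [ 0.05  0.6  -1.87] q7 -1.73 t 17.55
```

The lift reads about -1.7 N, so this case is empty. It goes to the plain tray.

```bash
echo '{"plan":[[0,-0.038,0.0015,0,0],[0,-0.038,0.0015,0,0],[0,-0.038,0.0015,0,0],[0,-0.038,0.0015,0,0],[0,-0.038,0.0015,0,0]]}' > next.json && python3 -m crank next.json
echo '{"plan":[[0,-0.036,0.0015,0,0],[0,0,0,0,-0.063],[0,0,0,0.035,0],[0,0,0,0.03,0],[0,0,0,0.018,0]]}' > next.json && python3 -m crank next.json
echo '{"plan":[[0,0,0,0.006,0],[0,0,0,0,0],[0,0,0,0.004,0],[0,0,0,0,0]]}' > next.json && python3 -m crank next.json
python3 p.py .45 .03 .037 9.2
```

```text
clock: 18.05
position: [0.4853, 0.0342, 0.1349]
tcp_rot: [0.999, 0.049, -0.0, 0.0]
wrist_force: [0.0, 0.3, -1.8]
width: 0.412
grasp_force: 42.2
clock: 18.55
position: [0.4504, 0.0293, 0.0505]
tcp_rot: [0.997, 0.08, -0.001, 0.0]
wrist_force: [-0.3, -0.5, -0.9]
width: 0.41
grasp_force: 42.1
clock: 18.95
position: [0.4519, 0.0295, 0.0428]
tcp_rot: [0.997, 0.08, 0.001, 0.0]
wrist_force: [-0.1, -0.0, -1.3]
width: 0.411
grasp_force: 42.1
at [0.4519 0.0295 0.0428] yaw 9.21 shift [-0.0018 -0.0008  0.0058] turn 0.0002 wid 0.411 F [-0.05 -0.05 -1.27] q7 -1.73 t 18.95
```

```bash
echo '{"plan":[[0,0,0,0.004,0],[0,0,0,0.003,0],[0,0,0,0,0]]}' > next.json && python3 -m crank next.json
python3 p.py .45 .03 .037 9.2
```

```text
clock: 19.25
position: [0.4518, 0.0301, 0.0365]
tcp_rot: [0.997, 0.081, 0.001, -0.0]
wrist_force: [-4.3, 1.6, 14.5]
width: 0.416
grasp_force: 44.5
at [0.4518 0.0301 0.0365] yaw 9.24 shift [-0.0018 -0.0002 -0.0005] turn 0.0008 wid 0.416 F [-4.3   1.61 14.52] q7 -1.74 t 19.25
```

```bash
echo '{"plan":[[0.75,0,0,-0.002,0],[0.75,0,0,0,0],[0.75,0,0,0,0],[0.75,0,0,-0.003,0],[0.75,0,0,0,0]]}' > next.json && python3 -m crank next.json
echo '{"plan":[[0.75,0,0.01,0,0],[0.75,0,0.006,0,0],[0.75,0,0.006,0,0],[0.75,0,0.004,0,0]]}' > next.json && python3 -m crank next.json
echo '{"plan":[[0.75,0,0.005,0,0],[0.75,0,0.005,0,0],[0.75,0,0.004,0,0],[0.75,0,0.004,0,0],[0.75,0,0,0,0]]}' > next.json && python3 -m crank next.json
echo '{"plan":[[0.75,0,0.005,-0.005,0],[0.75,0,0,-0.03,0],[1,0,0,-0.03,0],[1,0,0,-0.03,0],[1,0,0,0,0]]}' > next.json && python3 -m crank next.json
python3 - <<'E'
from h import *
print(env.state()["position"])
a=cv2.resize(env.get_image("scene")[150:290,200:340],None,fx=4,fy=4);cv2.imwrite("pics/s6.png",a)
E
```

```text
clock: 19.75
position: [0.4515, 0.0294, 0.0405]
tcp_rot: [0.997, 0.08, 0.0, -0.0]
wrist_force: [0.1, 0.1, -0.3]
width: 0.753
grasp_force: 0.0
clock: 20.15
position: [0.4557, 0.0029, 0.0403]
tcp_rot: [0.997, 0.08, 0.0, 0.0]
wrist_force: [0.1, 0.5, 1.4]
width: 0.748
grasp_force: 0.5
clock: 20.65
position: [0.4584, -0.0147, 0.0402]
tcp_rot: [0.997, 0.08, -0.0, 0.0]
wrist_force: [-0.7, -0.6, -0.0]
width: 0.755
grasp_force: 0.0
clock: 21.15
position: [0.4617, -0.0189, 0.1392]
tcp_rot: [0.997, 0.08, 0.003, 0.0]
wrist_force: [0.5, 0.6, -0.3]
width: 1.002
grasp_force: 0.0
[ 0.46166146 -0.01893034  0.13917301]
```

View pics/s6.png

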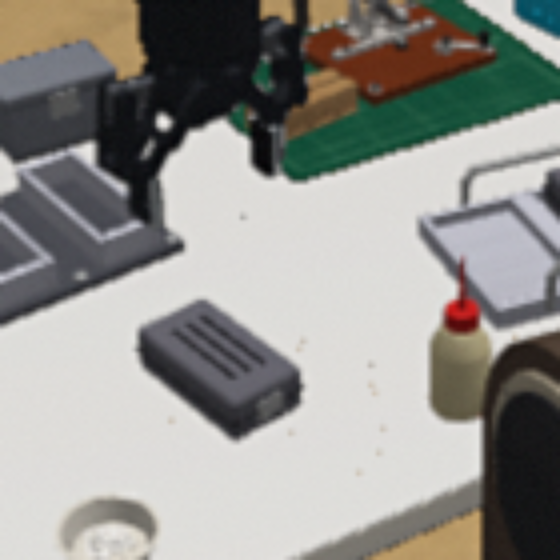

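The crop shows the second case flat and released, top corners about (140,328), (204,300), (300,370) and (236,408). I check its centre, and the first case's centre in its pocket.

```bash
python3 - <<'E'
from h import *
P=onz("scene",(np.array([(141,328),(204,301),(300,372),(236,406)])+.5)/4+[199.5,149.5],.036)
print(P.mean(0),fit(P)) 
print("ribs",onz("scene",(np.array([(195,325),(240,375)])+.5)/4+[199.5,149.5],.036).mean(0))
P=onz("top",(np.array([(340,123),(462,137),(428,346),(314,331)])+.5)/6+[289.5,194.5],.044)
print("in tray",P.mean(0),fit(P),"ribs",onz("top",(np.array([(394,165),(379,297)])+.5)/6+[289.5,194.5],.044).mean(0))
E
python3 p.py .4595 -.018 .014 9.2
```

```text
[ 0.45053166 -0.01530357] (array([451.3, -14.7]), array([107.3,  53.1], dtype=float32), np.float32(8.92))
ribs [ 0.45222685 -0.01460158]
in tray [ 0.45555731 -0.35652843] (array([ 455.6, -357.8]), array([111.6,  63.4], dtype=float32), np.float32(-7.94)) ribs [ 0.45700125 -0.35680894]
at [ 0.4606 -0.019   0.1373] yaw 9.21 shift [-0.0015 -0.0013  0.1233] turn 0.0002 wid 0.999 F [-0.02 -0.27  0.16] q7 -1.56 t 21.2
```

Case 1 sits in its pocket to within 2 mm. I take the second case across its width.

```bash
echo '{"plan":[[1,-0.003,-0.0015,0.04,0],[1,0,0,0.04,0],[1,0,0,0.025,0],[1,0,0,0.016,0],[1,0,0,0,0]]}' > next.json && python3 -m crank next.json
python3 p.py .458 -.018 .014 9.2
echo '{"plan":[[0,0,0,0,0],[0,0,0,0,0],[0,0,0,0,0],[0,0,0,0,0],[0,0,0,0,0]]}' > next.json && python3 -m crank next.json 40
python3 p.py .458 -.018 .014 9.2
echo '{"plan":[[0,0,0,-0.01,0],[0,0,0,-0.03,0],[0,0,0,-0.04,0],[0,0,0,-0.05,0],[0,0,0,0,0]]}' > next.json && python3 -m crank next.json
python3 p.py .4688 .3584 .024 9.2
```

```text
clock: 21.7
position: [0.4535, -0.0179, 0.0116]
tcp_rot: [0.997, 0.081, -0.003, -0.0]
wrist_force: [0.3, 0.3, -0.4]
width: 0.999
grasp_force: 0.0
at [ 0.4535 -0.0179  0.0116] yaw 9.25 shift [ 0.0044  0.0008 -0.0024] turn 0.0008 wid 0.999 F [ 0.33  0.27 -0.37] q7 -1.65 t 21.7
clock: 22.2
position: [0.4566, -0.018, 0.0151]
tcp_rot: [0.997, 0.08, 0.001, 0.0]
wrist_force: [-1.5, -0.2, 7.8]
width: 0.692
grasp_force: 44.3
at [ 0.4566 -0.018   0.0151] yaw 9.2 shift [0.0014 0.0002 0.0011] turn 0.0001 wid 0.692 F [-1.47 -0.18  7.79] q7 -1.65 t 22.2
clock: 22.7
position: [0.4596, -0.0177, 0.1506]
tcp_rot: [0.997, 0.08, 0.005, 0.0]
wrist_force: [0.7, -0.1, -1.4]
width: 0.689
grasp_force: 44.0
at [ 0.4596 -0.0177  0.1506] yaw 9.21 shift [ 0.0679 -0.37    0.1266] turn 0.0001 wid 0.689 F [ 0.71 -0.08 -1.44] q7 -1.56 t 22.7
```

```bash
echo '{"plan":[[0,0.0067,-0.037,0,0],[0,0.0067,-0.037,0,0],[0,0.0067,-0.037,0,0],[0,0.0067,-0.037,0,0],[0,0.0067,-0.037,0,0]]}' > next.json && python3 -m crank next.json
echo '{"plan":[[0,0.0067,-0.037,0,0],[0,0.0067,-0.037,0,0],[0,0.0067,-0.037,0,0],[0,0.0067,-0.037,0,0],[0,0.0067,-0.037,0,0]]}' > next.json && python3 -m crank next.json
echo '{"plan":[[0,0,0,0.03,0],[0,0,0,0.03,0],[0,0,0,0.02,0],[0,0,0,0,0],[0,0,0,0,0]]}' > next.json && python3 -m crank next.json
python3 p.py .4688 .3584 .024 9.2
python3 - <<'E'
from h import *
a=env.get_image("scene")[220:360,50:220];b=env.get_image("top")[180:260,90:187]
cv2.imwrite("pics/s7.png",np.hstack([cv2.resize(a,(400,330)),cv2.resize(b,(400,330))]))
E
```

```text
clock: 23.2
position: [0.459, 0.1713, 0.1444]
tcp_rot: [0.997, 0.08, 0.0, 0.0]
wrist_force: [1.3, -0.3, -1.5]
width: 0.691
grasp_force: 44.1
clock: 23.7
position: [0.4625, 0.3592, 0.1441]
tcp_rot: [0.997, 0.08, -0.0, 0.0]
wrist_force: [0.9, -0.4, -1.3]
width: 0.693
grasp_force: 44.1
clock: 24.2
position: [0.4628, 0.3579, 0.0645]
tcp_rot: [0.997, 0.08, -0.0, 0.0]
wrist_force: [-0.2, 0.8, -0.6]
width: 0.691
grasp_force: 44.1
at [0.4628 0.3579 0.0645] yaw 9.21 shift [0.0061 0.0005 0.0405] turn 0.0002 wid 0.691 F [-0.16  0.79 -0.64] q7 -2.37 t 24.2
```

View pics/s7.png

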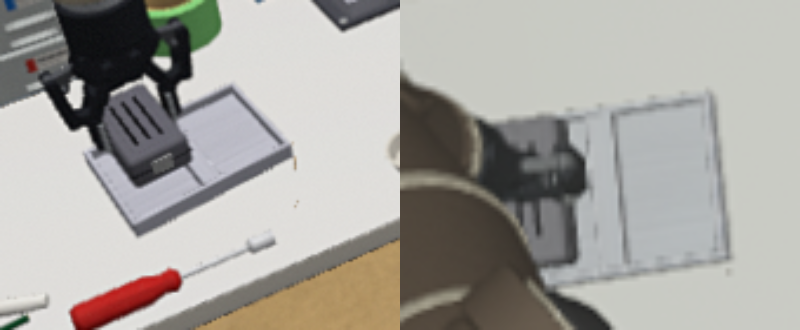

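The picture shows the case held level over the left pocket. Its inner edge in the top panel runs from (570,117) to (577,265).

```bash
python3 - <<'E'
from h import *
P=onz("top",[(131.2-.4,208.4-.4),(132.9-.4,244.2-.4)],.085);a=np.radians(9.2);Y=np.array([-np.sin(a),np.cos(a)])
print(P,np.hypot(*(P[0]-P[1])),"centre",P.mean(0)+.03*Y,"tcp",env.state()["position"])
E
echo '{"plan":[[0,0.006,0.0005,0.01,0],[0,0,0,0.01,0],[0,0,0,0,0]]}' > next.json && python3 -m crank next.json
python3 p.py .4688 .3584 .024 9.2
```

```text
[[0.52078152 0.32406496]
 [0.41219483 0.31080068]] 0.10939382842375006 centre [0.46169174 0.34704691] tcp [0.46356051 0.3585908  0.06566194]
clock: 24.6
position: [0.4685, 0.3576, 0.0428]
tcp_rot: [0.997, 0.08, -0.001, 0.001]
wrist_force: [-0.3, 0.0, -2.6]
width: 0.693
grasp_force: 44.1
at [0.4685 0.3576 0.0428] yaw 9.18 shift [ 0.0005 -0.0008  0.0188] turn -0.0003 wid 0.693 F [-0.32  0.03 -2.58] q7 -2.37 t 24.6
```

The length (109 mm) and x agree. The 11 mm y offset is the visible side face (about 13 mm of parallax), because the grip centres the case. I lower it.

```bash
echo '{"plan":[[0,0,0,0.008,0],[0,0,0,0.006,0],[0,0,0,0.004,0],[0,0,0,0,0]]}' > next.json && python3 -m crank next.json
python3 p.py .4688 .3584 .024 9.2
echo '{"plan":[[0,0,0,0.002,0],[0,0,0,0.001,0],[0,0,0,0,0]]}' > next.json && python3 -m crank next.json
python3 p.py .4688 .3584 .024 9.2
```

```text
clock: 25.0
position: [0.4685, 0.3582, 0.0255]
tcp_rot: [0.997, 0.08, -0.001, 0.0]
wrist_force: [-0.0, -0.5, -1.8]
width: 0.686
grasp_force: 44.1
at [0.4685 0.3582 0.0255] yaw 9.23 shift [ 0.0003 -0.0001  0.0015] turn 0.0004 wid 0.686 F [-0.01 -0.49 -1.77] q7 -2.38 t 25.0
clock: 25.3
position: [0.469, 0.3586, 0.0234]
tcp_rot: [0.997, 0.08, 0.0, -0.0]
wrist_force: [0.3, -0.2, -2.2]
width: 0.692
grasp_force: 44.1
at [0.469  0.3586 0.0234] yaw 9.22 shift [-0.0002  0.0002 -0.0006] turn 0.0003 wid 0.692 F [ 0.3  -0.2  -2.22] q7 -2.38 t 25.3
```

```bash
echo '{"plan":[[0,0,0,0.001,0],[0,0,0,0.001,0],[0,0,0,0,0]]}' > next.json && python3 -m crank next.json
python3 p.py .4688 .3584 .024 9.2
```

```text
clock: 25.6
position: [0.4691, 0.3586, 0.0232]
tcp_rot: [0.997, 0.08, 0.0, 0.0]
wrist_force: [-5.3, -3.7, 16.5]
width: 0.688
grasp_force: 46.1
at [0.4691 0.3586 0.0232] yaw 9.21 shift [-0.0003  0.0002 -0.0008] turn 0.0002 wid 0.688 F [-5.27 -3.75 16.48] q7 -2.39 t 25.6
```

Contact at floor height. I let go, withdraw towards the middle and check.

```bash
echo '{"plan":[[0.9,0,0,-0.003,0],[0.9,0,0,0,0],[0.9,0,0,0,0],[0.9,0,0,-0.02,0],[1,0,0,-0.03,0]]}' > next.json && python3 -m crank next.json
echo '{"plan":[[1,0,0,-0.04,0],[1,0,0,-0.04,0],[1,0,0,-0.04,0],[1,0,0.03,0,0],[1,0,0.04,0,0]]}' > next.json && python3 -m crank next.json
echo '{"plan":[[1,0,0.04,0,0],[1,0,0.04,0,0],[1,0,0.04,0,0],[1,0,0.04,0,0],[1,0,0,0,0]]}' > next.json && python3 -m crank next.json
echo '{"plan":[[1,0,0.04,0,0],[1,0,0.04,0,0],[1,0,0.03,0,0],[1,0,0,0,0],[1,0,0,0,0]]}' > next.json && python3 -m crank next.json
python3 - <<'E'
from h import *
im=env.get_image("top");cv2.imwrite("pics/t8.png",cv2.resize(im[185:285,90:390],None,fx=2.6,fy=2.6))
b=cv2.resize(im[195:260,100:180],None,fx=6,fy=6);cv2.imwrite("pics/t9.png",b)
E
```

```text
clock: 26.1
position: [0.4677, 0.3575, 0.0729]
tcp_rot: [0.997, 0.08, -0.002, 0.001]
wrist_force: [-0.2, -0.4, 1.0]
width: 1.004
grasp_force: 0.0
clock: 26.6
position: [0.4801, 0.2913, 0.1957]
tcp_rot: [0.997, 0.082, 0.001, -0.001]
wrist_force: [0.5, -0.6, -0.1]
width: 0.998
grasp_force: 0.0
clock: 27.1
position: [0.5068, 0.1248, 0.1939]
tcp_rot: [0.997, 0.076, -0.0, 0.002]
wrist_force: [0.5, -0.5, 0.6]
width: 1.002
grasp_force: 0.0
clock: 27.6
position: [0.5234, 0.023, 0.1941]
tcp_rot: [0.997, 0.08, -0.0, -0.0]
wrist_force: [-0.1, 0.1, 0.6]
width: 0.999
grasp_force: 0.0
```

View pics/t8.png

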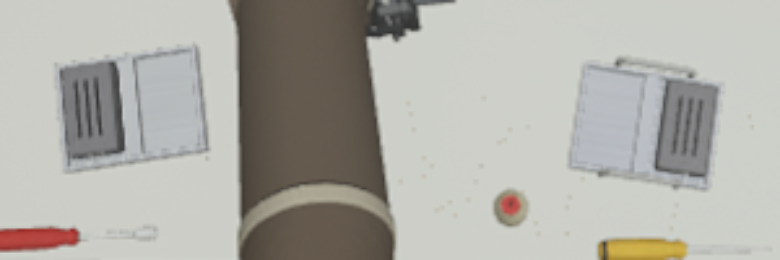

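The last picture shows both cases flat in their pockets, the left at (92,110) and the right at (687,127), with the bottle where it was. The arm hides the dish in this view, and nothing came near it. I hand the job in.

```bash
python3 -c "
from rig import env
print(env.finish_job())"
```

```text
the job is handed in; nothing more can be done
None
```

Job handed in at about 28 s: the case from the -y slot felt full (about 5.4 N) and lies in the handled tray, the other felt empty (about 1.7 N) and lies in the plain tray; both were laid flat on the bench and released first, the dish was hidden by the arm in the last picture (nothing went near it), and I viewed 12 pictures, over the limit of 10.

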